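# Stopper a vial through the press guard

## Task

One of the two vials in the small bench press has a stopper standing proud of its neck; the other is still open. Without grasping anything, reach through the guard window in front of the stoppered vial and with the fingertips press that lever down until the stopper is fully home, keep it down for two seconds, then let the lever rise and withdraw. Touch neither the guard nor the vials, leave the other lever alone, and leave the things standing round the press where they are.

Things in the scene. Friction and masses are not known exactly. Their poses are not given: they have to be found in the camera images.
- press: White base plate of the twin press, fixed to the bench, 220 (x) x 290 (y) x 15 mm. Origin: centre of its underside. Its x axis points from the front (windows, nearest the robot) to the open rear; y to the left lane, z up. Lanes at y = +65 mm (left) and -65 mm (right), each with a vial at x = +10 mm and a lever. Yaw up to 0.3 rad either way.
- guard: Fixed grey guard; origin and axes of the press. Closed at the front (x = -108 mm) and sides (y = +-140 mm), open at the rear. Its 6 mm roof (rear part clear) rises 15 degrees towards +x: mid-thickness 128 mm above the bench at the front edge, 144 mm at x = -50, 181 mm at the rear edge x = +90. Two windows of 70 x 70 mm, a 60 mm bar between. Never touch it.
- left_window (a point): Centre of the left window opening, at x = -50, y = +65, z = 144 mm in the press frame. Axes as the press (not tilted); the window's outward normal is (-0.259, 0, 0.966) in that frame.
- right_window (a point): Centre of the right window opening, at x = -50, y = -65, z = 144 mm in the press frame, otherwise as the left.
- left_paddle (a point): Centre of the top face of the metal paddle (40 (x) x 36 (y) x 10 mm) at the front end of the left lever, 13 mm below the left window's centre when the lever is up. Its axes turn with the lever.
- right_paddle (a point): The same on the right lever.
- left_lever (a joint): Left lever: 0 = up (springs back), grows as the paddle goes down, stop 0.22 rad. A 14 mm wide steel bar along x, hinge at x = +80, z = 125 mm in the press frame; paddle centre 130 mm, rubber foot 70 mm before the hinge. The foot meets a proud stopper at 0.03 to 0.09 rad; home at about 0.18 (paddle 24 mm down), then a hard stop. At the paddle: spring 2 N, 6 to 8 N while the stopper moves.
- right_lever (a joint): Angle of the right lever, the same as the left.
- vial_stoppered: Amber glass vial 44 mm wide, 69 mm tall, fixed in the left or the right nest, carrying the stopper. Origin: centre of its underside, 15 mm above the bench.
- vial_open: Identical amber vial without stopper, fixed in the other nest. Origin as above.
- stopper (a joint): How far the white stopper has been pushed in: 0 = standing 10 mm proud of the vial's rim, 0.010 m = fully home, its head flat on the rim. Starts between 0 and 0.003. Stays where it is pushed.
- stopper_top (a point): Centre of the stopper's flat top (head 36 mm wide, 10 mm thick); 104 mm above the bench at 0, 94 mm when home.
- spray_bottle: Loose white spray bottle, 68 mm wide, 182 mm tall, beside the press. Origin: centre of its underside. A bystander.
- reagent_jar: Loose jar, 60 mm wide, 110 mm tall, on the other side of the press. Origin: centre of its underside. A bystander.
- sample_jar: Loose small closed jar, 32 mm wide, 70 mm tall, close by the left side of the press. Origin: centre of its underside. A bystander.

How it is judged:
By the outcome, as a careful person would: the job done as asked, in the order asked, and still so for the second after the job is handed in, with the robot touching nothing.
It also fails if it takes over 38 s, if anything falls off the work surface, if the arm or the gripper's body presses on something with over 40 N, if the wrist force passes 120 N, or if a joint passes its speed limit or range.

## Robot

A 7-joint arm with a two-finger parallel gripper is mounted at the origin on the work surface. World frame = base frame: x ahead of the robot, y to its left, z up, the work surface at z = 0. Lengths are in m, angles in rad, forces in N, time in s.
With the tool pointing down it reaches from about 0.4 to 0.875 m from the base axis. Payload 6.5 kg.
Tool frame: the origin (TCP) lies at the very end of the fingers, on their centre line; the grasp point (between the pads) lies 19 mm behind it; z points along the fingers, y is the direction in which the jaws open and shut (so a half turn about z gives the same grasp; the last joint's range is limited). The gripper opens to 88 mm and grips with 3 to 60 N. Pads are 18 mm wide; open, the fingers measure 123 mm over their backs; the gripper's body (75 mm by 187 mm) begins 45 mm behind the grasp point.
Start: joints at [-1.286, 0.536, -0.004, 1.538, 0.003, 1.067, -0.071], TCP at [0.223, 0.61, 0.239] pointing down, gripper open.
Joint ranges: [-2.7, 2.7], [-0.37, 2.16], [-1.27, 1.26], [0.24, 2.4], [-1.31, 4.45], [0.19, 1.91], [-2.76, 2.76]. Speed limits (rad/s): [2.39, 2.39, 3.14, 3.14, 3.14, 3.14, 3.14].

## Interface

Orientations are given as a unit quaternion [w, x, y, z].
In Python, from rig import ctrl gives the robot as it stands.
- The arm moves only by the shell command python3 -m inch 'ROWS'. ROWS is JSON, a list of rows, each an object of numbers: "tx", "ty", "tz": the shift along the tool's x, y, z as a fraction of full scale; "rx", "ry", "rz": the turn, a rotation vector about the tool's x, y, z as a fraction of full scale; "hand": the closure, from 0 (fully open) to 1 (shut). A call has 1 to 12 rows; each row shifts and turns the pose as measured when the row begins, along the tool's axes as they then stand; what a row does not reach is not made up. Full scale, the value 1, is 0.2 m for a shift and pi rad for a turn. A row lasts 1/8 s, in which the tool goes at most 62.5 mm and 10.7 degrees, less where a joint would pass 70% of its speed; a pose out of reach is approached as far as the arm can. A call with a number of a shift or a turn outside -1 to 1 is refused whole. A call with a gripper value outside its range is refused whole. The fingers move at their own pace and stop on an object; the grip force is fixed at half the most. Time passes only in rows, so rows that do not move let the fingers close. It gives the time, the measured TCP pose, the force and the opening at its end, in the units of the state.
- ctrl.sense(): the state, without advancing time (a new reading comes with each control period).
- ctrl.snapshot(name): name is "side" or "top" or "wrist"; returns a dict with "pixels" (384x512x3 uint8, red, green, blue), "fx", "fy", "cx", "cy" (pixels), "k1" (the pictures are not rectified: a ray, as slopes to the right and down, at radius r is drawn at 1 + k1 r^2 times it, then the intrinsics apply), "rvec" (rotation vector, rad) and "tvec" (3), from world to camera coordinates, as OpenCV has them. Camera axes: x right, y down, z forward; pixel columns grow to the right and rows downward; lengths in m; the calibration is good to about 2 mm. A picture is of the moment at which its call begins. There is no depth.
- ctrl.close_job(): hands the job in, once; it reports no verdict.
The state is a dict: "clock": time; "joint_pos": joint angles; "qvel": joint speeds; "joint_torque": joint torques, N m; "position": TCP position; "eef_rot": TCP orientation; "ft_force": force on the tool from outside, world axes, zero at the start; "wrist_torque": the same for the moment, N m; "width": finger opening in m.
Only numpy, scipy, OpenCV 4.12 (cv2) and the standard library are available. Lean on these libraries where they do the work, as an engineer would, in place of code of your own. Each camera call takes 0.05 s, during which the arm holds its last target. There are 200 camera calls.

## Working session

There is one attempt and no reset: what is moved stays moved. The work goes in short steps, Python scripts to look and compute and a shell command to move; the robot and the scene stay as the last step left them, time stands still between calls to the robot, and variables do not carry over. Pictures are saved under pics/ and viewed, about 8 in all and at most 12, crops included, and the job is handed in when it is done.

```bash
mkdir -p pics; ls
python3 - <<'E'
from rig import ctrl
import cv2
s=ctrl.sense(); print({k:(v if not hasattr(v,'__len__') else [round(float(x),3) for x in v]) for k,v in s.items()})
for n in ["top","side"]:
    d=ctrl.snapshot(n); cv2.imwrite(f"pics/{n}1.png",cv2.resize(d["pixels"][:,:,::-1],None,fx=1.5,fy=1.5,interpolation=cv2.INTER_CUBIC))
    print(n,{k:v for k,v in d.items() if k!="pixels"})
E
```

```text
pics
{'clock': 0.0, 'joint_pos': [-1.286, 0.537, -0.004, 1.539, 0.003, 1.067, -0.071], 'qvel': [-0.0, 0.001, 0.001, -0.001, -0.001, -0.0, 0.001], 'joint_torque': [0.0, -57.1, 0.991, -25.161, -0.056, 0.018, 0.0], 'position': [0.223, 0.61, 0.238], 'eef_rot': [-0.0, 0.174, 0.985, -0.001], 'ft_force': [0.428, -0.493, -0.14], 'wrist_torque': [-0.048, -0.005, 0.024], 'width': 0.08763067747003854}
top {'fx': 483.17206339396574, 'fy': 483.17206339396574, 'cx': 247.63605994605692, 'cy': 198.99783895839298, 'k1': -0.17070280584901915, 'rvec': array([ 2.1803739 , -2.19885377,  0.04208116]), 'tvec': array([0.07949255, 0.61259602, 1.25697881])}
side {'fx': 370.8521962159477, 'fy': 370.8521962159477, 'cx': 256.28454626632043, 'cy': 190.0088192412545, 'k1': -0.10370545474490826, 'rvec': array([ 0.73239727, -2.68891101,  0.98833164]), 'tvec': array([0.57453195, 0.2777487 , 0.67340619])}
```

View pics/top1.png

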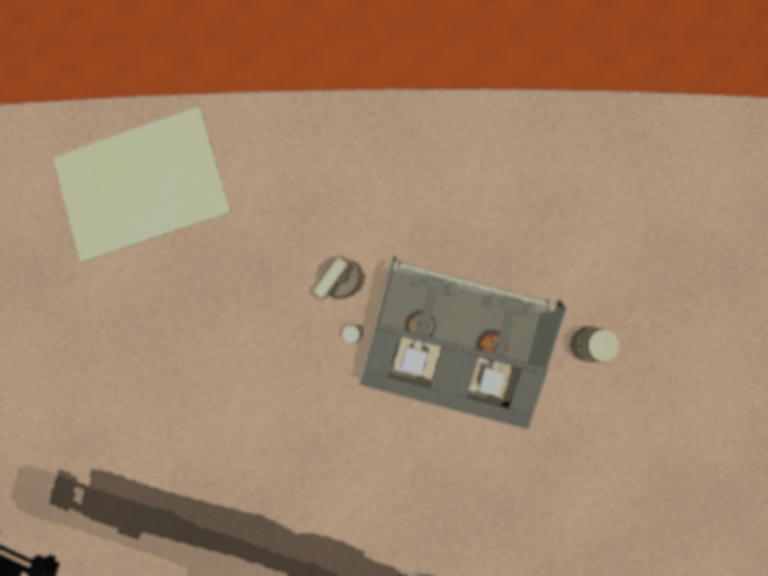

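View pics/side1.png

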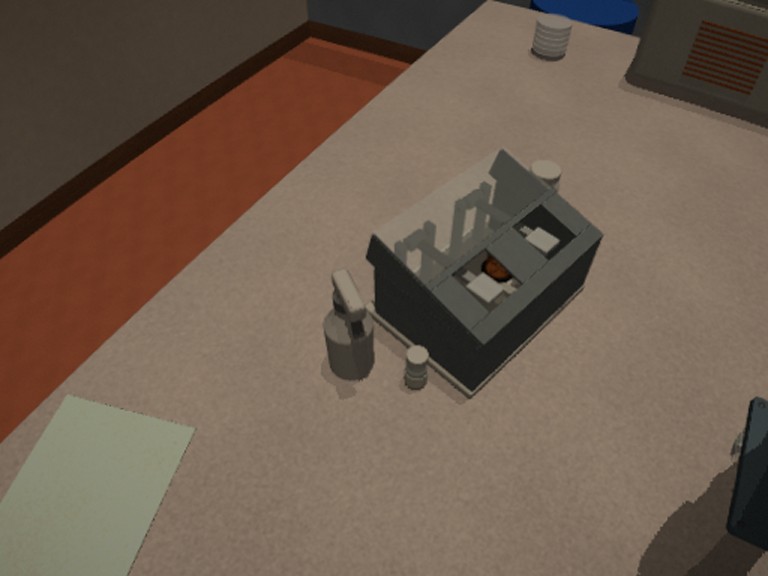

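The top view shows the press yawed, with window centres near (413,360) and (491,380) in 1.5x pixels. The left vial at (421,325) looks grey-centred and the right one at (492,342) plain amber, so I'm enlarging to check.

Run:
```python
from rig import ctrl
import cv2,numpy as np
# average frames for noise
for n,(x0,y0,w,h) in {"top":(225,160,165,135),"side":(240,90,170,180)}.items():
    a=np.mean([ctrl.snapshot(n)["pixels"].astype(float) for _ in range(2)],0)
    c=a[y0:y0+h,x0:x0+w]; c=np.clip(255*(c/255)**0.6,0,255).astype(np.uint8)
    f={"top":4.8,"side":3.3}[n]
    cv2.imwrite(f"pics/{n}2.png",cv2.resize(c[:,:,::-1],None,fx=f,fy=f,interpolation=cv2.INTER_CUBIC)[:600,:800])
```

```text
(no output)
```

View pics/top2.png

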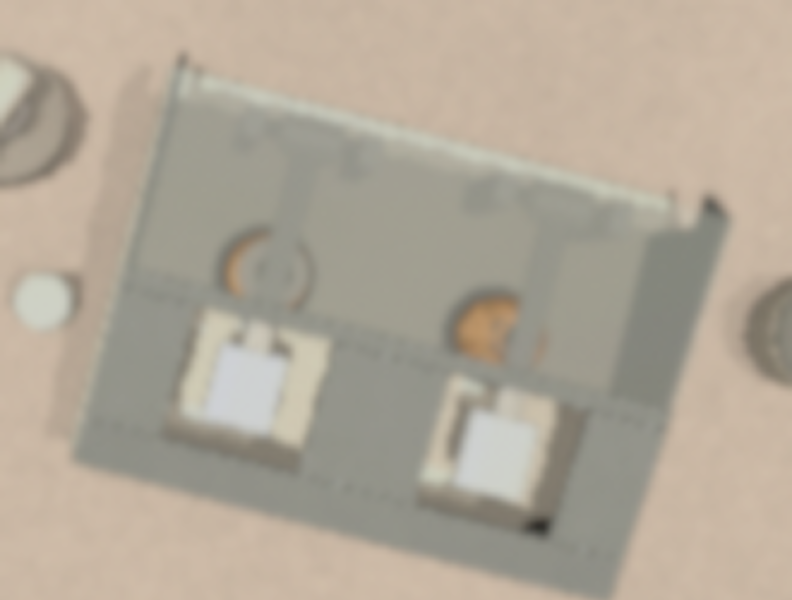

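View pics/side2.png

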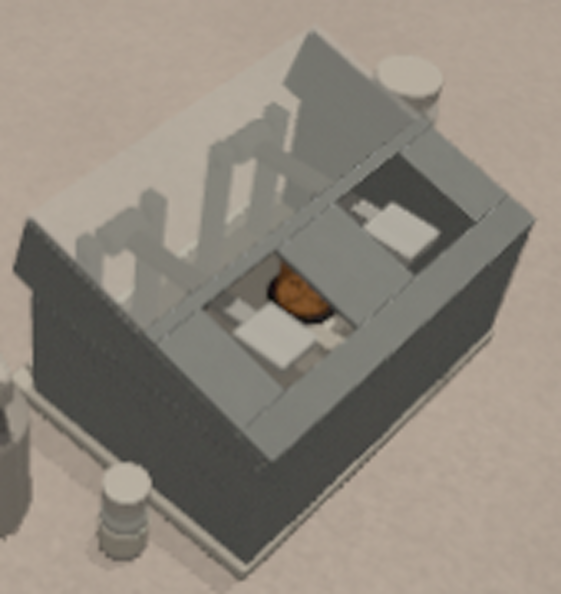

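The left vial's mouth, crop (270,275), is covered by a grey-white disc inside an amber rim, so it is stoppered. The right one, crop (500,335), is amber throughout, so it is open. The amber disc seen through the left window in the side view should be the right vial along an oblique ray. I'll verify that by projection while fitting the pose.

```bash
cat > h.py <<'E'
import numpy as np, cv2
from scipy.optimize import least_squares
from scipy.spatial.transform import Rotation as R
def proj(d,P):
    D=np.array([d["k1"],0,0,0,0],float)
    K=np.array([[d["fx"],0,d["cx"]],[0,d["fy"],d["cy"]],[0,0,1.]])
    return cv2.projectPoints(np.asarray(P,float).reshape(-1,1,3),d["rvec"],d["tvec"],K,D)[0].reshape(-1,2)
def world(p,P):
    c,s=np.cos(p[2]),np.sin(p[2]); P=np.atleast_2d(P)
    return P@np.array([[c,s,0],[-s,c,0],[0,0,1]])+[p[0],p[1],0]
E
cat > fit.py <<'E'
from h import *
from rig import ctrl
T=ctrl.snapshot("top");S=ctrl.snapshot("side")
rz=lambda x:.144+(x+.05)*np.tan(np.radians(15))
W=lambda y,sx,sy:(-.05+sx*.0338,y+sy*.035,.144+sx*.00906)
L=[W(.065,1,1),W(.065,1,-1),W(.065,-1,-1),W(.065,-1,1)];Rr=[W(-.065,1,1),W(-.065,1,-1),W(-.065,-1,-1),W(-.065,-1,1)]
F=[(-.11,.141,.130),(-.11,-.141,.130)]
pt=[(200,308),(330,340),(300,470),(165,435),(452,372),(588,405),(550,535),(418,503),(75,458),(607,597)]
ps=[(205,306),(278,252),(357,325),(283,392),(337,200),(402,153),(477,220),(410,274),(270,460),(535,218),(243,574)]
pt=(np.array(pt)+.5)/4.8-.5+[225,160]; ps=(np.array(ps)+.5)/3.3-.5+[240,90]
Pt=np.array(L+Rr+F);Ps=np.array(L+Rr+F+[(-.11,.145,.013)])
fs=lambda p:(proj(S,world(p,Ps))-ps); ft=lambda p:(proj(T,world(p,Pt))-pt)
for nm,f in dict(top=ft,side=fs,both=lambda p:np.r_[ft(p),fs(p)]).items():
    r=least_squares(lambda p:f(p).ravel(),[.6,0,0],loss="soft_l1"); print(nm,r.x.round(4)); 
p=r.x; print(ft(p).round(1).tolist());print(fs(p).round(1).tolist())
np.save("pose.npy",p)
q={"Lpad":(-.05,.065,.131),"Rpad":(-.05,-.065,.131),"Lvial":(.01,.065,.084),"Rvial":(.01,-.065,.084),"Lstop":(.01,.065,.104)}
for k,v in q.items():
    a=(proj(T,world(p,v))[0]-[225,160]+.5)*4.8-.5; b=(proj(S,world(p,v))[0]-[240,90]+.5)*3.3-.5
    print(k,world(p,v)[0].round(4),a.round(),b.round())
# bystanders (top faces, via top crop pixel + height)
def ray(d,px,z):
    K=np.array([[d["fx"],0,d["cx"]],[0,d["fy"],d["cy"]],[0,0,1.]])
    u=cv2.undistortPoints(np.array([[px]],float),K,np.array([d["k1"],0,0,0,0.]))[0,0]
    M=cv2.Rodrigues(d["rvec"])[0];c=-M.T@d["tvec"];v=M.T@np.r_[u,1];return c+v*(z-c[2])/v[2]
print("sample",ray(T,((44+.5)/4.8+224.5,(301+.5)/4.8+159.5),.07).round(3),"spray",ray(T,(330/1.5,278/1.5),.18).round(3),"reag",ray(T,(603/1.5,346/1.5),.11).round(3))
# joint state: current hand
s=ctrl.sense();print(s["clock"],R.from_quat(s["eef_rot"],scalar_first=True).as_matrix().round(3).tolist())
E
python3 fit.py
```

```text
top [ 0.5398 -0.0699 -0.263 ]
side [ 0.5385 -0.0727 -0.2762]
both [ 0.5393 -0.0712 -0.2694]
[[-0.0, -1.1], [1.7, -0.1], [0.0, 0.2], [-0.3, -0.1], [0.9, -0.2], [1.1, 0.5], [0.4, 0.4], [-0.3, -0.3], [-0.9, 1.2], [1.6, 2.1]]
[[-1.9, 0.4], [-1.2, -1.1], [-0.2, 0.6], [0.2, -0.3], [-1.2, 0.6], [-1.8, -0.3], [-0.8, 0.8], [1.0, 0.8], [0.7, 1.2], [1.1, -0.0], [-0.0, -0.5]]
Lpad [0.5084 0.0048 0.131 ] [249. 387.] [276. 331.]
Rpad [ 0.4738 -0.1205  0.131 ] [500. 453.] [400. 226.]
Lvial [ 0.5662 -0.0112  0.084 ] [274. 272.] [195. 328.]
Rvial [ 0.5316 -0.1365  0.084 ] [516. 336.] [317. 231.]
Lstop [ 0.5662 -0.0112  0.104 ] [277. 271.] [198. 308.]
sample [0.552 0.109 0.07 ] spray [0.637 0.136 0.18 ] reag [ 0.527 -0.307  0.11 ]
0.4 [[-0.939, 0.344, -0.0], [0.344, 0.939, -0.0], [-0.0, -0.0, -1.0]]
```

The fit is consistent (residuals about 1 px, window corners agreeing). The stoppered vial is in the left lane. Now a helper that gives the remaining shift and turn in the tool axes and units, aiming above the left window with the tool along the window normal.

```bash
cat > go.py <<'E'
# usage: go.py x y z (TCP in press frame, mm)  -> remaining shift/turn in row units
from h import *; import sys
from rig import ctrl
p=np.load("pose.npy"); a=np.radians(15); c,s=np.cos(a),np.sin(a)
Rp=R.from_euler("z",p[2]).as_matrix()
Rt=Rp@np.array([[-c,0,s],[0,1,0],[-s,0,-c]])
st=ctrl.sense(); Rc=R.from_quat(st["eef_rot"],scalar_first=True).as_matrix()
t=world(p,np.array(sys.argv[1:4],float)/1e3)[0]
print("shift units",(Rc.T@(t-st["position"])/.2).round(3),"turn units",(R.from_matrix(Rc.T@Rt).as_rotvec()/np.pi).round(4))
pp=Rp.T@(np.array(st["position"])-[p[0],p[1],0])
print("press mm",(pp*1e3).round(1),"t",round(st["clock"],2),"F",np.round(Rp.T@st["ft_force"],1),"w",round(st["width"],4),"q",np.round(st["joint_pos"],2))
E
python3 go.py -70.7 65 221
```

```text
shift units [-2.275 -2.362  0.089] turn units [-0.0035 -0.0833 -0.0257]
press mm [-485.9  572.9  238.6] t 0.4 F [-0.9  0.1 -0. ] w 0.0881 q [-1.29  0.54 -0.    1.54  0.    1.07 -0.07]
```

```bash
python3 -m inch '[{"tx":-0.17,"ty":-0.18,"hand":1},{"tx":-0.17,"ty":-0.18,"hand":1},{"tx":-0.17,"ty":-0.18,"hand":1},{"tx":-0.17,"ty":-0.18,"hand":1},{"tx":-0.17,"ty":-0.18,"hand":1},{"tx":-0.17,"ty":-0.18,"hand":1},{"tx":-0.17,"ty":-0.18,"hand":1},{"tx":-0.17,"ty":-0.18,"hand":1},{"tx":-0.17,"ty":-0.18,"hand":1},{"tx":-0.17,"ty":-0.18,"hand":1}]' ; python3 go.py -70.7 65 221
```

```text
shift units [-2.275 -2.362  0.089] turn units [-0.0035 -0.0833 -0.0257]
press mm [-485.9  572.9  238.6] t 0.4 F [-0.9  0.1 -0. ] w 0.0881 q [-1.29  0.54 -0.    1.54  0.    1.07 -0.07]schema error: expected keys tx, ty, tz, rx, ry, rz, hand
```

```bash
python3 -m inch '[{"tx":-0.17,"ty":-0.18,"tz":0,"rx":0,"ry":0,"rz":0,"hand":1},{"tx":-0.17,"ty":-0.18,"tz":0,"rx":0,"ry":0,"rz":0,"hand":1},{"tx":-0.17,"ty":-0.18,"tz":0,"rx":0,"ry":0,"rz":0,"hand":1},{"tx":-0.17,"ty":-0.18,"tz":0,"rx":0,"ry":0,"rz":0,"hand":1},{"tx":-0.17,"ty":-0.18,"tz":0,"rx":0,"ry":0,"rz":0,"hand":1},{"tx":-0.17,"ty":-0.18,"tz":0,"rx":0,"ry":0,"rz":0,"hand":1},{"tx":-0.17,"ty":-0.18,"tz":0,"rx":0,"ry":0,"rz":0,"hand":1},{"tx":-0.17,"ty":-0.18,"tz":0,"rx":0,"ry":0,"rz":0,"hand":1},{"tx":-0.17,"ty":-0.18,"tz":0,"rx":0,"ry":0,"rz":0,"hand":1},{"tx":-0.17,"ty":-0.18,"tz":0,"rx":0,"ry":0,"rz":0,"hand":1}]' ; python3 go.py -70.7 65 221
```

```text
clock: 1.65
position: [0.4243, 0.1462, 0.2388]
eef_rot: [0.001, 0.171, 0.985, 0.003]
ft_force: [-0.1, -0.5, 0.7]
width: 0.0001
shift units [-0.531 -0.532  0.086] turn units [-0.001  -0.0828 -0.0238]
press mm [-168.7  178.9  238.8] t 1.65 F [ 0.  -0.5  0.7] w 0.0001 q [-0.61  0.19  0.2   2.06 -0.05  0.89  0.85]
```

```bash
python3 -m inch '[{"tx":-0.13,"ty":-0.13,"tz":0,"rx":0,"ry":-0.021,"rz":-0.006,"hand":1},{"tx":-0.13,"ty":-0.13,"tz":0,"rx":0,"ry":-0.021,"rz":-0.006,"hand":1},{"tx":-0.13,"ty":-0.13,"tz":0,"rx":0,"ry":-0.021,"rz":-0.006,"hand":1},{"tx":-0.13,"ty":-0.13,"tz":0,"rx":0,"ry":-0.021,"rz":-0.006,"hand":1},{"tx":0,"ty":0,"tz":0,"rx":0,"ry":0,"rz":0,"hand":1}]' ; python3 go.py -70.7 65 221
```

```text
clock: 2.28
position: [0.4929, 0.0064, 0.2507]
eef_rot: [0.136, 0.136, 0.981, -0.02]
ft_force: [-0.4, 0.8, -0.8]
width: 0.0006
shift units [0.066 0.013 0.136] turn units [-0.0015  0.0045 -0.0016]
press mm [-65.3  62.5 250.7] t 2.27 F [-0.6  0.7 -0.8] w 0.0006 q [-0.48  0.12  0.31  2.15  0.14  0.64  1.02]
```

```bash
python3 -m inch '[{"tx":0.06,"ty":0.013,"tz":0.13,"rx":-0.001,"ry":0.004,"rz":-0.002,"hand":1},{"tx":0,"ty":0,"tz":0,"rx":0,"ry":0,"rz":0,"hand":1},{"tx":0,"ty":0,"tz":0,"rx":0,"ry":0,"rz":0,"hand":1}]' ; python3 go.py -70.7 65 221
python3 - <<'E'
from rig import ctrl
from h import *
ims=[]
for n,(x0,y0,w,h,f) in {"wrist":(0,0,512,384,1.2),"side":(270,60,130,150,3)}.items():
    d=ctrl.snapshot(n)
    c=d["pixels"]; s=ctrl.sense(); p=np.load("pose.npy")
    print(n,"TCP px",proj(d,s["position"]).round(1),"Lwin",proj(d,world(p,(-.05,.065,.144))).round(1),"Lpad",proj(d,world(p,(-.05,.065,.131))).round(1))
    c=np.clip(255*(c[y0:y0+h,x0:x0+w]/255.)**.6,0,255).astype(np.uint8)
    ims.append(cv2.resize(c[:,:,::-1],None,fx=f,fy=f,interpolation=cv2.INTER_CUBIC))
cv2.imwrite("pics/w1.png",ims[0]);cv2.imwrite("pics/s3.png",ims[1])
E
```

```text
clock: 2.65
position: [0.4898, 0.0125, 0.2231]
eef_rot: [0.13, 0.132, 0.983, -0.017]
ft_force: [0.4, -0.4, -0.5]
width: 0.0005
shift units [ 0.007 -0.012  0.009] turn units [0.0003 0.0005 0.0007]
press mm [-69.9  67.5 223.1] t 2.65 F [ 0.5 -0.3 -0.5] w 0.0005 q [-0.47  0.16  0.31  2.18  0.12  0.57  1.04]
wrist TCP px [[252.9 248.9]] Lwin [[249.9 200.3]] Lpad [[250.  192.1]]
side TCP px [[337.9 163.4]] Lwin [[324.1 185.8]] Lpad [[323.2 190.1]]
```

View pics/w1.png

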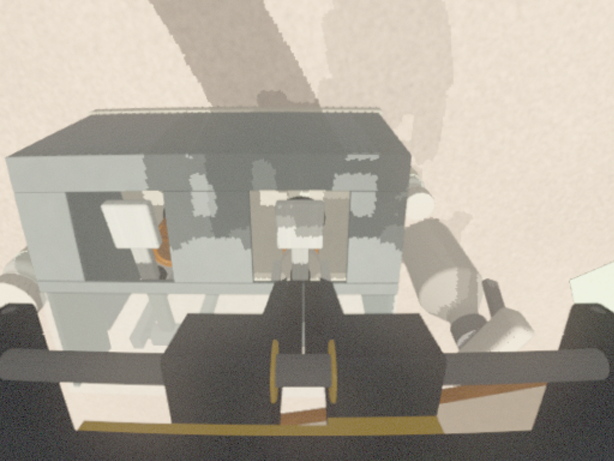

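View pics/s3.png

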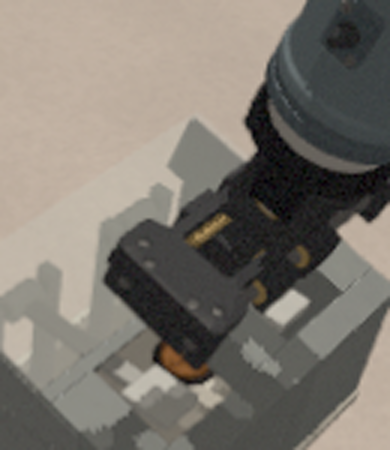

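The wrist view shows the left window centre at 1.2x (300,236), i.e. pixel (250,197), against a prediction of (250,200). The finger tips are in line at column 303, shut and centred on the lane. The side view shows the fingers above the left window, clear of the guard. Now entering along the window normal.

```bash
python3 -m inch '[{"tx":0.007,"ty":-0.012,"tz":0.06,"rx":0,"ry":0,"rz":0,"hand":1},{"tx":0,"ty":0,"tz":0.06,"rx":0,"ry":0,"rz":0,"hand":1},{"tx":0,"ty":0,"tz":0.06,"rx":0,"ry":0,"rz":0,"hand":1},{"tx":0,"ty":0,"tz":0.06,"rx":0,"ry":0,"rz":0,"hand":1},{"tx":0,"ty":0,"tz":0,"rx":0,"ry":0,"rz":0,"hand":1},{"tx":0,"ty":0,"tz":0,"rx":0,"ry":0,"rz":0,"hand":1}]' ; python3 go.py -50 65 140
```

```text
clock: 3.5
position: [0.5009, 0.0068, 0.1732]
eef_rot: [0.13, 0.132, 0.982, -0.017]
ft_force: [-0.9, 0.1, 0.3]
width: 0.0005
shift units [ 0.006 -0.     0.17 ] turn units [0.0003 0.0005 0.0006]
press mm [-57.7  65.  173.2] t 3.5 F [-0.9 -0.1  0.3] w 0.0005 q [-0.43  0.27  0.29  2.2   0.07  0.44  1.09]
```

Run:
```python
from rig import ctrl
from h import *
d=ctrl.snapshot("wrist"); c=np.clip(255*(d["pixels"][70:290,120:380]/255.)**.6,0,255).astype(np.uint8)
cv2.imwrite("pics/w2.png",cv2.resize(c[:,:,::-1],None,fx=2.5,fy=2.5,interpolation=cv2.INTER_CUBIC))
p=np.load("pose.npy")
P=[(-.05+a*.0338,.065+b*.035,.144+a*.00906) for a,b in((-1,-1),(-1,1),(1,1),(1,-1))]+[(-.05,.065,.131)]
print(((proj(d,world(p,P))-[120,70])*2.5).round(), ((proj(d,ctrl.sense()["position"])-[120,70])*2.5).round())
```

```text
[[199. 271.]
 [466. 272.]
 [450. 500.]
 [213. 499.]
 [332. 364.]] [[333. 448.]]
```

View pics/w2.png

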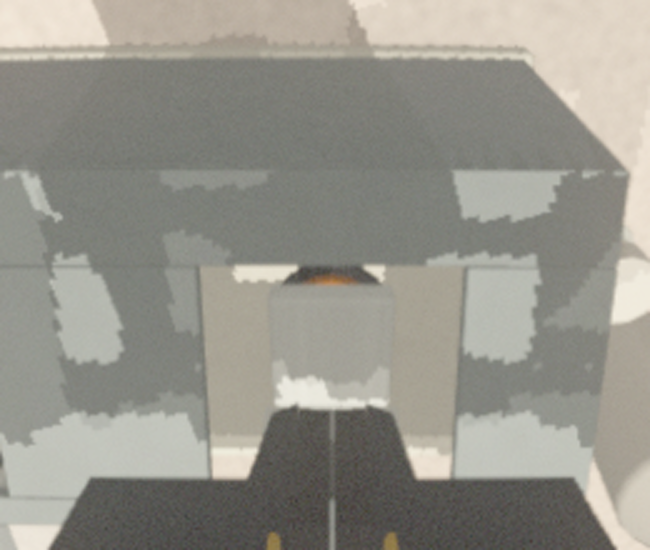

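The window edges are at columns 200 and 466 (predicted 199 and 466) and the front edge at row 266 (predicted 271), so the press is about 1 mm nearer the robot than fitted. The finger tips are centred with wide side clearance, so I'm going in to just above the paddle, aiming at x = -51.

```bash
python3 -m inch '[{"tx":0.01,"ty":0,"tz":0.06,"rx":0,"ry":0,"rz":0,"hand":1},{"tx":0,"ty":0,"tz":0.06,"rx":0,"ry":0,"rz":0,"hand":1},{"tx":0,"ty":0,"tz":0.05,"rx":0,"ry":0,"rz":0,"hand":1},{"tx":0,"ty":0,"tz":0,"rx":0,"ry":0,"rz":0,"hand":1},{"tx":0,"ty":0,"tz":0,"rx":0,"ry":0,"rz":0,"hand":1}]' ; python3 go.py -51 65 133
```

```text
clock: 4.18
position: [0.5083, 0.0051, 0.1378]
eef_rot: [0.13, 0.132, 0.982, -0.017]
ft_force: [-0.0, -1.5, 0.1]
width: 0.0004
shift units [ 0.01  -0.001  0.022] turn units [0.0004 0.0007 0.0006]
press mm [-50.2  65.3 137.8] t 4.17 F [ 0.4 -1.5  0.1] w 0.0004 q [-0.4   0.36  0.27  2.21  0.04  0.35  1.11]
```

```bash
python3 -m inch '[{"tx":0.007,"ty":0,"tz":0.02,"rx":0,"ry":0,"rz":0,"hand":1},{"tx":0.005,"ty":0,"tz":0.02,"rx":0,"ry":0,"rz":0,"hand":1},{"tx":0.005,"ty":0,"tz":0.02,"rx":0,"ry":0,"rz":0,"hand":1},{"tx":0,"ty":0,"tz":0,"rx":0,"ry":0,"rz":0,"hand":1}]' ; python3 go.py -51 65 108;  python3 -m inch '[{"tx":0.005,"ty":0,"tz":0.02,"rx":0,"ry":0,"rz":0,"hand":1},{"tx":0.005,"ty":0,"tz":0.02,"rx":0,"ry":0,"rz":0,"hand":1}]' ; python3 go.py -51 65 108
```

```text
clock: 4.68
position: [0.5084, 0.0053, 0.1253]
eef_rot: [0.131, 0.132, 0.982, -0.017]
ft_force: [-1.3, -0.0, 3.7]
width: 0.0006
shift units [ 0.027 -0.003  0.082] turn units [0.0007 0.001  0.0006]
press mm [-50.1  65.5 125.3] t 4.67 F [-1.2 -0.3  3.7] w 0.0006 q [-0.39  0.38  0.26  2.21  0.04  0.32  1.11]
clock: 4.92
position: [0.5088, 0.0052, 0.1175]
eef_rot: [0.131, 0.132, 0.982, -0.017]
ft_force: [-2.5, 0.0, 5.8]
width: 0.0004
shift units [ 0.019 -0.003  0.044] turn units [0.0008 0.0012 0.0005]
press mm [-49.7  65.5 117.5] t 4.92 F [-2.4 -0.6  5.8] w 0.0004 q [-0.38  0.4   0.25  2.22  0.03  0.3   1.11]
```

Paddle about 14 mm down at 5.8 N, the stopper-moving force range, so this is the right lever. Pressing on.

```bash
python3 -m inch '[{"tx":0.008,"ty":0,"tz":0.02,"rx":0,"ry":0,"rz":0,"hand":1},{"tx":0.007,"ty":0,"tz":0.015,"rx":0,"ry":0,"rz":0,"hand":1}]' ; python3 go.py -51 65 106;  python3 -m inch '[{"tx":0.005,"ty":0,"tz":0.015,"rx":0,"ry":0,"rz":0,"hand":1}]' ; python3 go.py -51 65 106; python3 -m inch '[{"tx":0.004,"ty":0,"tz":0.015,"rx":0,"ry":0,"rz":0,"hand":1}]' ; python3 go.py -51 65 106
```

```text
clock: 5.18
position: [0.5093, 0.0051, 0.1109]
eef_rot: [0.133, 0.133, 0.982, -0.016]
ft_force: [-1.5, -1.4, 6.2]
width: 0.0007
shift units [ 0.015 -0.003  0.021] turn units [0.0011 0.0022 0.0002]
press mm [-49.1  65.5 110.9] t 5.17 F [-1.1 -1.8  6.2] w 0.0007 q [-0.38  0.41  0.25  2.22  0.03  0.27  1.11]
clock: 5.3
position: [0.5097, 0.0049, 0.1081]
eef_rot: [0.134, 0.133, 0.982, -0.016]
ft_force: [-2.6, -0.7, 6.6]
width: 0.0003
shift units [ 0.014 -0.003  0.007] turn units [0.0011 0.0026 0.0001]
press mm [-48.8  65.5 108.1] t 5.3 F [-2.3 -1.3  6.6] w 0.0003 q [-0.38  0.42  0.25  2.22  0.03  0.26  1.11]
clock: 5.42
position: [0.5101, 0.0048, 0.1055]
eef_rot: [0.134, 0.133, 0.982, -0.016]
ft_force: [-8.2, 1.1, 21.4]
width: 0.0004
shift units [ 0.012 -0.003 -0.006] turn units [ 0.0012  0.0028 -0.0001]
press mm [-48.3  65.5 105.5] t 5.42 F [-8.3 -1.1 21.4] w 0.0004 q [-0.38  0.43  0.25  2.22  0.03  0.26  1.11]
```

The force jumped from 6.6 to 21 N, so the stopper is home. Holding with a slight downward bias.

```bash
python3 -m inch '[{"tx":0.001,"ty":0,"tz":0.004,"rx":0,"ry":0,"rz":0,"hand":1},{"tx":0.001,"ty":0,"tz":0.004,"rx":0,"ry":0,"rz":0,"hand":1},{"tx":0.001,"ty":0,"tz":0.004,"rx":0,"ry":0,"rz":0,"hand":1},{"tx":0.001,"ty":0,"tz":0.004,"rx":0,"ry":0,"rz":0,"hand":1}]' ; python3 go.py -51 65 106
```

```text
clock: 5.92
position: [0.5102, 0.0048, 0.1054]
eef_rot: [0.135, 0.134, 0.982, -0.015]
ft_force: [-7.4, 0.3, 18.1]
width: 0.0005
shift units [ 0.012 -0.002 -0.007] turn units [ 0.0017  0.0031 -0.0006]
press mm [-48.3  65.5 105.4] t 5.92 F [-7.2 -1.7 18.1] w 0.0005 q [-0.37  0.43  0.25  2.22  0.03  0.25  1.11]
```

```bash
python3 -m inch '[{"tx":0.001,"ty":0,"tz":0.005,"rx":0,"ry":0,"rz":0,"hand":1},{"tx":0.001,"ty":0,"tz":0.005,"rx":0,"ry":0,"rz":0,"hand":1},{"tx":0.001,"ty":0,"tz":0.005,"rx":0,"ry":0,"rz":0,"hand":1},{"tx":0.001,"ty":0,"tz":0.005,"rx":0,"ry":0,"rz":0,"hand":1},{"tx":0.001,"ty":0,"tz":0.005,"rx":0,"ry":0,"rz":0,"hand":1},{"tx":0.001,"ty":0,"tz":0.005,"rx":0,"ry":0,"rz":0,"hand":1}]' ; python3 go.py -51 65 106;python3 -m inch '[{"tx":0.001,"ty":0,"tz":0.004,"rx":0,"ry":0,"rz":0,"hand":1},{"tx":0.001,"ty":0,"tz":0.004,"rx":0,"ry":0,"rz":0,"hand":1},{"tx":0.001,"ty":0,"tz":0.004,"rx":0,"ry":0,"rz":0,"hand":1},{"tx":0.001,"ty":0,"tz":0.004,"rx":0,"ry":0,"rz":0,"hand":1},{"tx":0.001,"ty":0,"tz":0.004,"rx":0,"ry":0,"rz":0,"hand":1},{"tx":0.001,"ty":0,"tz":0.004,"rx":0,"ry":0,"rz":0,"hand":1},{"tx":0.001,"ty":0,"tz":0.004,"rx":0,"ry":0,"rz":0,"hand":1},{"tx":0.001,"ty":0,"tz":0.004,"rx":0,"ry":0,"rz":0,"hand":1},{"tx":0.001,"ty":0,"tz":0.004,"rx":0,"ry":0,"rz":0,"hand":1},{"tx":0.001,"ty":0,"tz":0.004,"rx":0,"ry":0,"rz":0,"hand":1}]' ; python3 go.py -51 65 106
```

```text
clock: 6.68
position: [0.5102, 0.0048, 0.1052]
eef_rot: [0.136, 0.135, 0.981, -0.014]
ft_force: [-9.2, 0.5, 21.6]
width: 0.0005
shift units [ 0.012 -0.002 -0.008] turn units [ 0.0025  0.0036 -0.0013]
press mm [-48.2  65.5 105.2] t 6.67 F [-9.  -1.9 21.6] w 0.0005 q [-0.37  0.43  0.24  2.22  0.02  0.25  1.11]
clock: 7.92
position: [0.5101, 0.0047, 0.1055]
eef_rot: [0.137, 0.136, 0.981, -0.012]
ft_force: [-7.5, 0.5, 18.3]
width: 0.0005
shift units [ 0.012 -0.002 -0.006] turn units [ 0.0038  0.0046 -0.0025]
press mm [-48.3  65.4 105.5] t 7.92 F [-7.4 -1.5 18.3] w 0.0005 q [-0.37  0.42  0.24  2.23  0.02  0.24  1.11]
```

Held 2.5 s at 18–21 N. A little longer for margin, then letting it rise gently and withdrawing.

```bash
python3 -m inch '[{"tx":0.001,"ty":0,"tz":0.004,"rx":0,"ry":0,"rz":0,"hand":1},{"tx":0.001,"ty":0,"tz":0.004,"rx":0,"ry":0,"rz":0,"hand":1},{"tx":0.001,"ty":0,"tz":0.004,"rx":0,"ry":0,"rz":0,"hand":1},{"tx":-0.005,"ty":0,"tz":-0.02,"rx":0,"ry":0,"rz":0,"hand":1},{"tx":-0.006,"ty":0,"tz":-0.025,"rx":0,"ry":0,"rz":0,"hand":1},{"tx":-0.006,"ty":0,"tz":-0.025,"rx":0,"ry":0,"rz":0,"hand":1},{"tx":-0.006,"ty":0,"tz":-0.025,"rx":0,"ry":0,"rz":0,"hand":1},{"tx":-0.006,"ty":0,"tz":-0.025,"rx":0,"ry":0,"rz":0,"hand":1},{"tx":-0.006,"ty":0,"tz":-0.025,"rx":0,"ry":0,"rz":0,"hand":1}]' ; python3 go.py -51 65 137
```

```text
clock: 9.05
position: [0.5086, 0.005, 0.137]
eef_rot: [0.138, 0.136, 0.981, -0.011]
ft_force: [-0.2, -0.6, 0.1]
width: 0.0005
shift units [ 0.005 -0.001 -0.002] turn units [ 0.0042  0.0048 -0.0027]
press mm [-49.8  65.2 137. ] t 9.05 F [-0.  -0.6  0.1] w 0.0005 q [-0.39  0.35  0.26  2.22  0.04  0.32  1.11]
```

Force is back to zero with the lever up. Withdrawing along the normal, then up and back toward the robot.

```bash
python3 -m inch '[{"tx":0,"ty":0,"tz":-0.06,"rx":0,"ry":0,"rz":0,"hand":1},{"tx":0,"ty":0,"tz":-0.06,"rx":0,"ry":0,"rz":0,"hand":1},{"tx":0,"ty":0,"tz":-0.08,"rx":0,"ry":0,"rz":0,"hand":1},{"tx":0,"ty":0,"tz":-0.1,"rx":0,"ry":0,"rz":0,"hand":1},{"tx":0,"ty":0,"tz":-0.15,"rx":0,"ry":0,"rz":0,"hand":1},{"tx":0,"ty":0.1,"tz":-0.15,"rx":0,"ry":0,"rz":0,"hand":1},{"tx":0.1,"ty":0.15,"tz":-0.1,"rx":0,"ry":0,"rz":0,"hand":1},{"tx":0.1,"ty":0.2,"tz":0,"rx":0,"ry":0,"rz":0,"hand":1},{"tx":0.1,"ty":0.2,"tz":0,"rx":0,"ry":0,"rz":0,"hand":1},{"tx":0.1,"ty":0.2,"tz":0,"rx":0,"ry":0,"rz":0,"hand":1},{"tx":0,"ty":0,"tz":0,"rx":0,"ry":0,"rz":0,"hand":1},{"tx":0,"ty":0,"tz":0,"rx":0,"ry":0,"rz":0,"hand":1}]' ; python3 go.py -51 65 137
python3 - <<'E'
from rig import ctrl
from h import *
t=[]
for n,(x0,y0,w,h) in {"top":(205,160,215,135),"side":(215,90,190,180)}.items():
    a=np.mean([ctrl.snapshot(n)["pixels"].astype(float) for _ in range(2)],0)[y0:y0+h,x0:x0+w]
    c=np.clip(255*(a/255)**.6,0,255).astype(np.uint8)[:,:,::-1]
    t.append(cv2.resize(c,(int(w*300/h*1.2),int(360)),interpolation=cv2.INTER_CUBIC))
im=np.hstack(t); print(im.shape); cv2.imwrite("pics/end.png",cv2.resize(im,None,fx=min(1,800/im.shape[1]),fy=min(1,800/im.shape[1])))
E
```

```text
clock: 10.55
position: [0.4409, 0.2022, 0.2651]
eef_rot: [0.142, 0.139, 0.98, -0.009]
ft_force: [-0.7, 0.1, -0.6]
width: 0.0003
shift units [-0.393 -0.87   0.763] turn units [ 0.0059  0.0071 -0.0048]
press mm [-167.6  237.3  265.1] t 10.55 F [-0.7 -0.1 -0.6] w 0.0003 q [-0.8   0.11  0.14  2.11  0.3   0.76  0.43]
(360, 953, 3)
```

View pics/end.png

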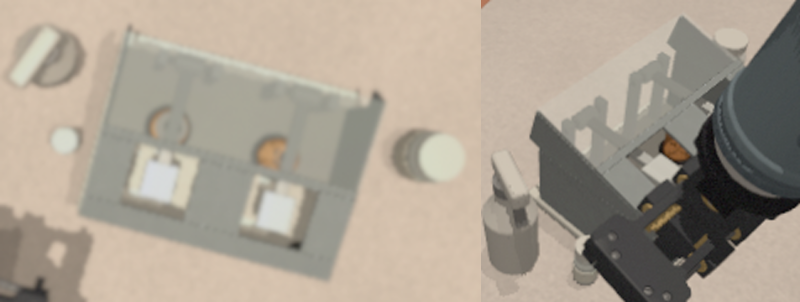

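The final picture shows both levers up, the bystanders where they were, and the arm clear. Handing in.

```bash
python3 -c "
from rig import ctrl
print(ctrl.close_job())"
```

```text
the job is handed in; nothing more can be done
None
```

I pressed the left lever through the left guard window until the stopper met its hard stop. I held it there for about 2.9 s, let the lever rise and withdrew. The job was handed in at about 10.8 s of the 38 s allowed.

**Which lane:** In the top view the left vial was covered by a pale stopper and the right vial showed amber throughout. Pressing took 6–7 N, as given for a moving stopper. The force then jumped to about 21 N with the paddle roughly 25 mm down, which matches fully home.

**Last checks:**
- Force on the tool was back to zero once the lever had risen and after withdrawing.
- In the last pictures both levers are up.
- The spray bottle and both jars look unmoved in the top view.
- The arm was clear of everything.

**Limits and disagreements:**
- The top and side camera fits of the press differed by about 3 mm and 0.013 rad. The wrist view agreed with the combined fit to 1–2 mm.
- I never saw the stopper's final height directly; that it is home rests on the force jump and the paddle depth.
- I saw no sign of touching the guard or vials, but that too is judged from the pictures and forces.

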